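# Shut the stopcock and index the column head over the next beaker

### The job

The wash from the small gravity column has run into the waste beaker, the wide one now under the spout; the next fraction goes into the small open beaker, which stands on one side of it (a capped bottle stands on the other side). Shut the stopcock so that it will not drip, by swinging its lever a quarter turn to the left until it lies fully across the pipe; only then pull up the plunger knob, slide the head along the rail to the next hole so that the spout is over the small beaker, and let the pin go fully home in that hole. Finish still gripping the knob with the pin held home, the stopcock shut, and all three vessels standing where they were.

Things in the scene. Friction and masses are not known exactly. Their poses are not given: they have to be found in the camera images.
- stand: fixed stand: aluminium base plate 8 mm thick, 250 wide (y), from x = -125 to 85 mm; two posts carry a level 25 mm square steel tube (the rail) along y at 165 mm height. Origin on the bench below the rail's middle; y left along the rail, z up, x away from the spout side. Vessels and spout on the near side (-x); clear column (24 mm wide, top at 254 mm) 64 mm behind the rail. Place and yaw vary
- hole_left (a point): centre of the left one of the three 10 mm holes in the rail's top face, at the top face (177.5 mm high); holes are 75 mm apart, at y = +75, 0 and -75 mm in the stand's frame
- hole_middle (a point): centre of the middle hole, where the pin sits at the start
- hole_right (a point): centre of the right hole
- head (a joint): travel of the head: an aluminium sleeve, 52 mm long, on the rail, carrying column, stopcock, spout and plunger. 0 = middle hole, positive to the left (+y of the stand), 0.075 = left hole, -0.075 = right hole, stops at +-0.082 m. Slides with about 2 N of friction when the pin is out; 1 mm of play either way when it is in
- plunger (a joint): lift of the spring-loaded plunger: 0 = pin fully home in a hole, about 0.0085 m = nose just clear of the rail's top face (or resting on it between holes), upper stop at 0.014. The spring pushes down with 4.5 N when home, 8.7 N at full lift. The pin is 8 mm thick with a round nose: let down within about 2 mm of a hole it finds it
- pull_knob: black plastic knob on the plunger, to be gripped and pulled straight up: 31 mm tall, 21 mm in diameter, with a 27 mm rim near its top. Origin on its axis, 15 mm below its top, 220 mm above the bench when the pin is home; z up. Below the origin: foot at 16 mm, top of the 19 mm wide steel barrel at 20.5 mm, top of the sleeve at 36.5 mm. Rides with head and plunger
- stopcock (a joint): angle of the stopcock's lever about its upright axis: 0 = open (lever along the pipe, pointing to the near side, -x of the stand), 1.571 = shut (lever across the pipe, pointing left, +y of the stand), with stops at both ends. Starts open or nearly so, stays where it is left, takes about 0.1 N m to turn
- stopcock_axis (a point): point on the lever's upright turning axis at mid-height of the lever, on the head 55 mm before the rail's middle, 190 mm above the bench
- lever_grip (a point): middle of the lever's grip, 48 mm from the turning axis: a black plastic bar 36 mm long (28 to 64 mm from the axis), 12 mm wide, 14 mm tall, mid-height 190 mm above the bench. Below it only the spout's pipe (9 mm wide, top at 170 mm) when the lever is open, and the vessels (up to 125 mm)
- spout (a point): lower end of the steel spout, pointing straight down from the head, 88 mm before the rail's middle and 132 mm above the bench
- small_beaker: the small glass beaker, 55 mm wide and 70 mm tall, open and empty, on the base plate under the left or the right hole's spout position; origin at the centre of its underside, z up
- waste_beaker: the wide glass beaker, 74 mm wide and 96 mm tall, on the base plate under the middle spout position; origin at the centre of its underside, z up
- capped_bottle: amber bottle with a screw cap, 58 mm wide and 117 mm tall, on the base plate on the other side of the waste beaker from the small beaker; origin at the centre of its underside, z up
There are look-alikes about, which are no part of the job. What is shaped like the small_beaker but blue is not meant.

How it is judged:
By the outcome, as a careful person would: the job done as asked, in the order asked, and still so for the second after the job is handed in, while the arm keeps its last pose, push and grip.
It also fails if it takes over 48 s, if anything falls off the work surface, if the arm or the gripper's body presses on something with over 40 N, if the wrist force passes 120 N, or if a joint passes its speed limit or range.

### The arm

A 7-joint arm with a two-finger parallel gripper is mounted at the origin on a cart in front of the work surface, level with it; the furniture and walls round the work are solid. World frame = base frame: x ahead of the robot, y to its left, z up, the work surface at z = 0. Lengths are in m, angles in rad, forces in N, time in s.
With the tool pointing down it reaches from about 0.4 to 0.85 m from the base axis. Payload 4.5 kg.
Tool frame: the origin (TCP) lies midway between the tips of the shut fingers; the grasp point (between the pads) lies 19 mm behind it (r.grip_point_offset is the distance from the TCP to the grasp point, in m); z points along the fingers, y is the line along which they close (so a half turn about z gives the same grasp; the last joint's range is limited). The gripper opens to 88 mm and grips with 3 to 60 N. Pads are 18 mm wide; open, the fingers measure 123 mm over their backs; the gripper's body (75 mm by 187 mm) begins 45 mm behind the grasp point.
Start: joints at [-1.293, 0.689, -0.195, 1.565, 0.157, 0.902, -0.215], TCP at [0.151, 0.607, 0.239] pointing down, gripper open.
Joint ranges: [-3.01, 3.01], [-0.46, 2.08], [-1.47, 1.51], [0.13, 2.56], [-1, 4.14], [0.04, 2.09], [-2.66, 2.66]. Speed limits (rad/s): [2.57, 2.57, 3.14, 3.14, 3.14, 3.14, 3.14].

### API

Orientations are given as a unit quaternion [x, y, z, w].
In Python, from plant import r, optics gives the robot as it stands.
- The arm moves only by the shell command python3 -m pendant 'ROWS' [OPENING] [FORCE]. ROWS is JSON, a list of rows, each a list of 6 numbers: the shift along the tool's x, y, z as a fraction of full scale, then the turn, a rotation vector about the tool's x, y, z as a fraction of full scale. A call has 1 to 5 rows; each row shifts and turns the commanded pose from where the row before left it, along the tool's axes as they then stand; what a row does not reach is not made up. Full scale, the value 1, is 0.025 m for a shift and pi rad for a turn. A row lasts 1/12 s, in which the tool goes at most 41.7 mm and 7.16 degrees, less where a joint would pass 70% of its speed; a pose out of reach is approached as far as the arm can. A call with a number of a shift or a turn outside -1 to 1 is refused whole. A call with a gripper value outside its range is refused whole. OPENING is the opening, from -1 (shut) to 1 (fully open), set as the call begins (- or left out, the last holds). The fingers move at their own pace and stop on an object; FORCE is the grip in N (left out, the last holds). Time passes only in rows, so rows that do not move let the fingers close. It gives the time, the measured TCP pose, the force, the opening and the grip force at its end, in the units of the state.
- r.get_state(): the state, without advancing time (a new reading comes with each control period).
- optics.snapshot(name): name is "scene" or "top" or "wrist"; returns (picture, depth): 400x640x3 uint8, blue, green, red; 400x640 float32, m along the optical axis (not along the pixel's ray), 0 where there is no reading.
- optics.calibration(name): a dict with "vfov" (degrees; the focal length in pixels is half the picture's height over the tangent of half this angle, whatever the lens; pixels are square), "cx", "cy" (the principal point, pixels), "cam_to_world" (4x4, takes a point from camera to world coordinates); the wrist camera has in their place "tool_from_camera" (4x4, takes a point from camera to tool coordinates, whose origin is the TCP and whose axes are the flange's). Camera axes: x right, y up, looking along -z (the intrinsics and any distortion apply to the point x, -y, -z); pixel columns grow to the right and rows downward; lengths in m; the calibration is good to about 2 mm. A picture is of the moment at which its call begins: read the wrist's pose just before it. calibration takes no time and is no camera call.
- r.finish_job(): hands the job in; it is judged then, once.
The state is a dict: "clock": time; "q": joint angles; "qd": joint speeds; "joint_torque": joint torques, N m; "tool_pos": TCP position; "eef_rot": TCP orientation; "contact_force": force on the tool from outside, world axes, zero at the start; "moment": the same for the moment, N m; "opening": opening from 0.0 (shut) to 1.0 (fully open); "finger_force": force on a finger pad.
Only numpy, scipy, OpenCV 4.12 (cv2) and the standard library are available. Lean on these libraries where they do the work, as an engineer would, in place of code of your own. Each camera call takes 0.05 s, during which the arm holds its last target. There are 200 camera calls.

## Working session

There is one attempt and no reset: what is moved stays moved. The work goes in short steps, Python scripts to look and compute and a shell command to move; the robot and the scene stay as the last step left them, time stands still between calls to the robot, and variables do not carry over. Pictures are saved under pics/ and viewed, at most 10 in all, crops included, and the job is handed in when it is done.

```bash
mkdir -p pics; ls; python3 - <<'E'
from plant import r, optics
import cv2,numpy as np
for n in("scene","top"):
    p,d=optics.snapshot(n); cv2.imwrite(f"pics/{n}0.png",p); np.save(f"{n}_d.npy",d); print(n,optics.calibration(n))
print(optics.calibration("wrist")); print(r.get_state(), r.grip_point_offset)
E
```

```text
pics
scene {'vfov': 45.29327598399189, 'cx': 311.50461066688837, 'cy': 203.96737611082023, 'cam_to_world': array([[-0.63319884,  0.34574644, -0.69247284, -0.19303768],
       [-0.77391275, -0.29539834,  0.56017754,  0.82529996],
       [-0.01087594,  0.89061733,  0.45462346,  0.56467799],
       [ 0.        ,  0.        ,  0.        ,  1.        ]])}
top {'vfov': 44.40266427815759, 'cx': 323.31724916278193, 'cy': 195.08280295606264, 'cam_to_world': array([[-0.02255289,  0.98030983, -0.19617342,  0.30220415],
       [-0.99946331, -0.0267713 , -0.01887812,  0.29596718],
       [-0.02375822,  0.19564238,  0.98038748,  0.97453806],
       [ 0.        ,  0.        ,  0.        ,  1.        ]])}
{'vfov': 61.00202680295793, 'cx': 318.9151021924957, 'cy': 205.59552589916706, 'tool_from_camera': array([[ 7.44456094e-04,  9.66912275e-01,  2.55108014e-01,
         6.49762472e-02],
       [ 9.99999709e-01, -7.61644223e-04, -3.14091637e-05,
        -2.70707479e-04],
       [ 1.63931639e-04,  2.55107963e-01, -9.66912561e-01,
        -1.46322516e-01],
       [ 0.00000000e+00,  0.00000000e+00,  0.00000000e+00,
         1.00000000e+00]])}
{'clock': 0.1, 'q': array([-1.29317746,  0.68990943, -0.19452644,  1.56622404,  0.15730933,
        0.90249199, -0.21507343]), 'qd': array([-8.19955884e-05, -1.99073764e-03, -4.57067074e-04, -2.15177381e-03,
        7.33854580e-04, -2.60402724e-04,  1.53722621e-04]), 'joint_torque': array([-3.64995845e-03, -5.28500032e+01, -1.27214335e+00, -1.53838956e+01,
       -5.27136074e-02,  1.94892848e-03,  5.25304745e-05]), 'tool_pos': array([0.15078684, 0.60596163, 0.23798884]), 'eef_rot': array([ 1.21552257e-01,  9.92584695e-01, -8.19380113e-04, -3.97672792e-05]), 'contact_force': array([ 0.52140597, -0.21456694, -0.33687567]), 'moment': array([ 0.01434976, -0.01024559,  0.0295323 ]), 'finger_force': 0.0, 'opening': 0.9996840207740861} 0.0187
```

View pics/scene0.png

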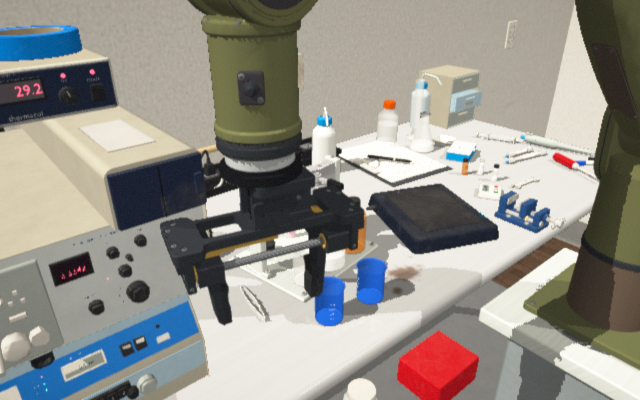

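View pics/top0.png

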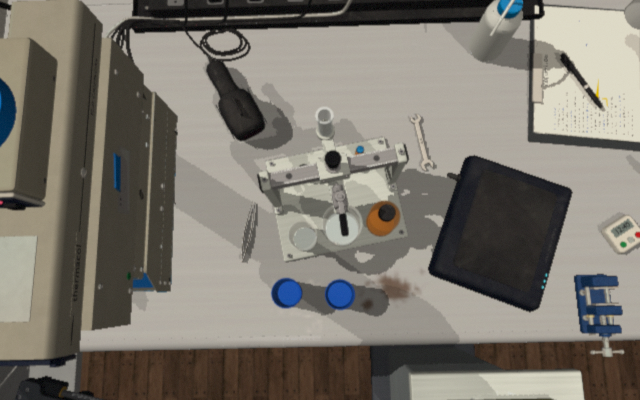

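The top view shows the stand: knob (333,159), lever pointing near (343,224), the clear small beaker about (303,237), waste beaker (342,225), bottle (385,217). Blue look-alikes are at (287,292) and (340,293). The clear one, on the base plate, fits the description. I'll confirm in a crop.

```bash
python3 - <<'E'
import cv2
p=cv2.imread("pics/top0.png")[95:275,235:425]
cv2.imwrite("pics/crop1.png",cv2.resize(p,None,fx=3.3,fy=3.3,interpolation=cv2.INTER_CUBIC)[:600])
E
```

```text
(no output)
```

View pics/crop1.png

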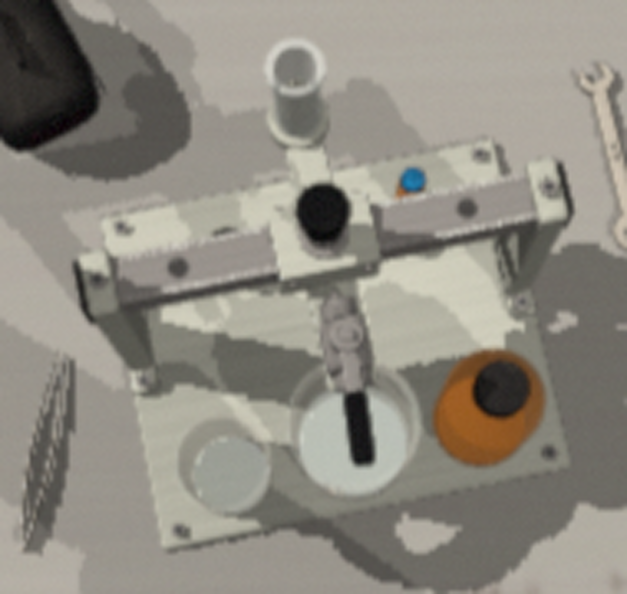

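Confirmed: the clear small beaker (crop 227,470) is at the left, so the head must go +75 mm. The rail holes are at crop (178,267) and (467,208), the knob top at (323,203), and the lever bar runs (352,393) to (365,465).

```bash
cat > h.py <<'E'
import numpy as np
from plant import r,optics
from scipy.spatial.transform import Rotation as R
def ray(c,u,v,z,T=None):
    f=200/np.tan(np.radians(c["vfov"])/2)
    T=c["cam_to_world"] if T is None else T
    d=T[:3,:3]@np.array([(u-c["cx"])/f,-(v-c["cy"])/f,-1]); o=T[:3,3]
    return o+d*(z-o[2])/d[2]
def wristT():
    s=r.get_state(); T=np.eye(4); T[:3,:3]=R.from_quat(s["eef_rot"]).as_matrix(); T[:3,3]=s["tool_pos"]
    return T@optics.calibration("wrist")["tool_from_camera"]
E
python3 - <<'E'
from h import *
c=optics.calibration("top"); d=np.load("top_d.npy"); f=200/np.tan(np.radians(c["vfov"])/2)
for n,u,v,z in [("HL",178,267,.1775),("HR",467,208,.1775),("knob",323,203,.235),("lev0",352,393,.197),("lev1",365,465,.197),("axis",347,335,.197),("small",229,468,.06),("waste",355,425,.09)]:
    u=235+u/3.3;v=95+v/3.3; dd=d[int(round(v)),int(round(u))]
    P=c["cam_to_world"]@np.array([(u-c["cx"])/f*dd,-(v-c["cy"])/f*dd,-dd,1])
    print(n,ray(c,u,v,z).round(4),"depth",P[:3].round(4))
E
```

```text
HL [0.496  0.3682 0.1775] depth [0.5016 0.3702 0.1543]
HR [0.5227 0.2205 0.1775] depth [0.5283 0.2186 0.1574]
knob [0.5112 0.2939 0.235 ] depth [0.5115 0.2939 0.2341]
lev0 [0.4259 0.2822 0.197 ] depth [0.426  0.2822 0.1965]
lev1 [0.3906 0.277  0.197 ] depth [0.4085 0.2732 0.0402]
axis [0.4547 0.2838 0.197 ] depth [0.4543 0.2838 0.1989]
small [0.4065 0.3508 0.06  ] depth [0.4119 0.3537 0.012 ]
waste [0.425  0.2792 0.09  ] depth [0.4101 0.2812 0.1978]
```

```bash
cat > st.py <<'E'
from h import *
mid=np.array([.5094,.2944]); th=.179
s=r.get_state(); ex=np.array([np.cos(th),np.sin(th)]); ey=np.array([-ex[1],ex[0]])
M=R.from_quat(s["eef_rot"]).as_matrix(); p=s["tool_pos"]; d=p[:2]-mid
f=s["contact_force"]
print("t %.2f stand xyz mm"%s["clock"],np.round([d@ex*1e3,d@ey*1e3,p[2]*1e3],1),"tool-y yaw err deg %.2f"%(np.degrees(np.arctan2(M[1,1],M[0,1])-th)-90),"tilt",M[2].round(3),
 "F stand",np.round([f[:2]@ex,f[:2]@ey,f[2]],1),"open mm %.1f ff %.1f"%(s["opening"]*88,s["finger_force"]),"q",s["q"].round(2))
E
python3 -m pendant '[[0,-1,-0.1,0,0,0],[0,-1,-0.1,0,0,-0.034],[0,-1,-0.1,0,0,-0.034],[0,-1,-0.1,0,0,-0.034],[0,-1,-0.1,0,0,-0.034]]' -1; python3 st.py
```

```text
clock: 0.52
tool_pos: [0.1356, 0.4819, 0.251]
eef_rot: [-0.095, 0.995, -0.0, -0.0]
contact_force: [0.7, 0.8, -0.2]
opening: 0.644
finger_force: 0.0
t 0.52 stand xyz mm [-334.5  251.1  251. ] tool-y yaw err deg 0.65 tilt [ 0.001 -0.001 -1.   ] F stand [ 0.8  0.6 -0.2] open mm 56.7 ff 0.0 q [-1.17  0.52 -0.34  1.91  0.25  0.75  0.11]
```

```bash
python3 -m pendant '[[-0.77,-0.94,0,0,0,0],[-0.77,-0.94,0,0,0,0],[-0.77,-0.94,0,0,0,0],[-0.77,-0.94,0,0,0,0],[-0.77,-0.94,0,0,0,0]]' >/dev/null; python3 -m pendant '[[-0.77,-0.94,0,0,0,0],[-0.77,-0.94,0,0,0,0],[-0.77,-0.94,0,0,0,0],[-0.77,-0.94,0,0,0,0],[-0.77,-0.94,0,0,0,0]]'>/dev/null; python3 st.py
```

```text
t 1.35 stand xyz mm [-139.2   16.7  251. ] tool-y yaw err deg 0.26 tilt [ 0.001 -0.    -1.   ] F stand [-0.5  0.5  0.7] open mm 0.7 ff 0.0 q [-0.51  0.48 -0.37  2.    0.26  0.7   0.71]
```

```bash
python3 -m pendant '[[-0.6,-1,0,0,0,0],[-0.6,-1,0,0,0,0],[0,0,0,0,0,0]]' >/dev/null; python3 st.py; python3 - <<'E'
from h import *
import cv2
T=wristT(); np.save("T.npy",T)
p,d=optics.snapshot("wrist"); cv2.imwrite("pics/w1.png",p); np.save("wd.npy",d)
E
```

```text
t 1.60 stand xyz mm [-106.8  -38.2  250.6] tool-y yaw err deg -0.31 tilt [-0.    -0.004 -1.   ] F stand [-0.4 -0.7  0.1] open mm 0.5 ff 0.0 q [-0.38  0.49 -0.36  1.98  0.27  0.71  0.83]
```

View pics/w1.png

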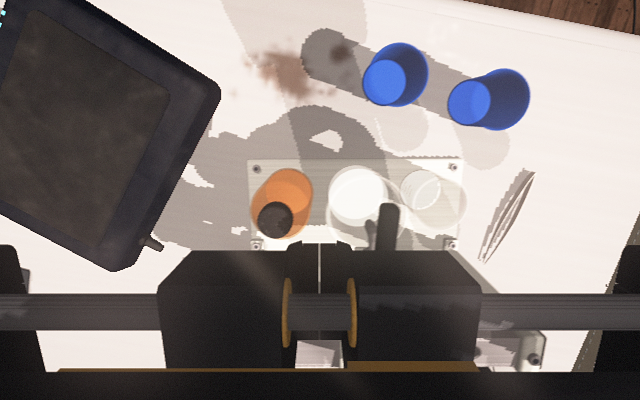

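The wrist view shows the lever's near end at about (388,207) with the shut fingers at (320,245), to the lever's right in the stand's sense.

```bash
python3 - <<'E'
from h import *
T=np.load("T.npy");c=optics.calibration("wrist")
th=.179;ex=np.array([np.cos(th),np.sin(th)]); ey=np.array([-ex[1],ex[0]])
for n,u,v,z in [("endL",379,206,.197),("endR",398,206,.197),("boltcap",275,218,.117),("post hole base",452,168,.008)]:
    d=ray(c,u,v,z,T)[:2]-[.5094,.2944]; print(n,(d@ex*1e3).round(1),(d@ey*1e3).round(1))
E
python3 -m pendant '[[0,0,0.88,0,0,0],[0,0,0.88,0,0,0],[0,0,0.88,0,0,0],[0,0,0,0,0,0]]'>/dev/null; python3 st.py
```

```text
endL -118.7 -2.2
endR -118.7 9.4
boltcap -87.1 -77.1
post hole base -113.3 113.4
t 1.98 stand xyz mm [-112.2  -31.6  182.4] tool-y yaw err deg 0.38 tilt [ 0.006 -0.002 -1.   ] F stand [-0.3  0.6 -0.1] open mm 0.4 ff 0.0 q [-0.44  0.6  -0.31  2.06  0.34  0.53  0.76]
```

```bash
python3 -m pendant '[[-0.08,0.86,0,0,0,0],[-0.12,0.4,0,0,0,0],[-0.16,0.28,0,0,0,0],[-0.08,0.28,0,0,0,0],[-0.16,0.4,0,0,0,0]]' >/dev/null; python3 st.py;  python3 -m pendant '[[-0.1,0.2,0,0,0,0],[-0.24,0.2,0,0,0,0],[-0.24,0.2,0,0,0,0],[-0.3,0.2,0,0,0,0],[-0.24,0.1,0,0,0,0]]' >/dev/null; python3 st.py
```

```text
t 2.40 stand xyz mm [-94.5  23.  185.6] tool-y yaw err deg 0.20 tilt [-0.    -0.002 -1.   ] F stand [-1.2 -2.6 -0.4] open mm 0.7 ff 1.3 q [-0.53  0.63 -0.3   1.96  0.32  0.6   0.7 ]
t 2.82 stand xyz mm [-70.   45.7 184.8] tool-y yaw err deg 0.24 tilt [ 0.008 -0.004 -1.   ] F stand [-19.6  -4.9  16.6] open mm 0.7 ff 10.0 q [-0.54  0.67 -0.31  1.86  0.31  0.67  0.72]
```

```bash
python3 -m pendant '[[0,0,0,0,0,0],[0,0,0,0,0,0]]' >/dev/null; python3 st.py; python3 - <<'E'
from h import *
import cv2
p,d=optics.snapshot("top"); cv2.imwrite("pics/top1.png",cv2.resize(p[95:275,235:425],None,fx=3.3,fy=3.3,interpolation=cv2.INTER_CUBIC))
E
```

```text
t 2.98 stand xyz mm [-70.3  45.7 184.8] tool-y yaw err deg 0.27 tilt [ 0.007 -0.003 -1.   ] F stand [-10.   -3.4   5.9] open mm 0.2 ff 5.0 q [-0.54  0.67 -0.31  1.86  0.31  0.67  0.72]
```

View pics/top1.png

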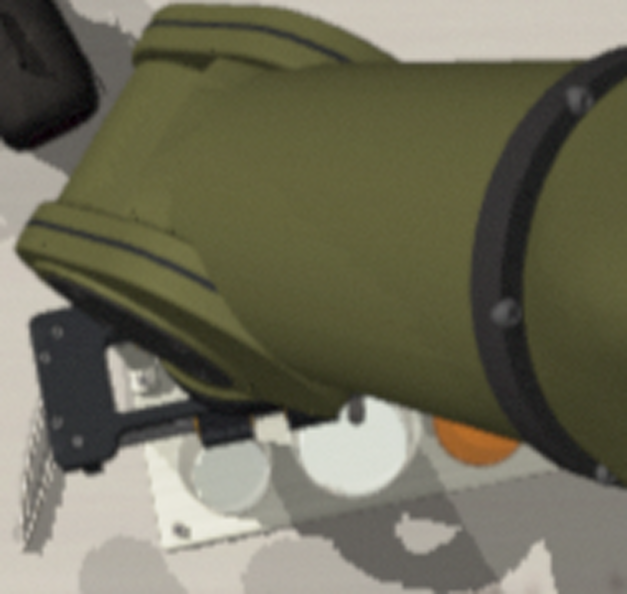

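Steady push against the stop, at the position computed for 90°. Back off, rise, open, and look at the lever and knob.

```bash
python3 -m pendant '[[0.5,0,0,0,0,0],[0.3,0,-0.9,0,0,0],[0,0,-1,0,0,0],[0,0,-1,0,0,0],[0,0,-1,0,0,0]]' 0.3 >/dev/null; python3 -m pendant '[[0,-0.3,0,0,0,0],[0,-0.6,0,0,0,0],[0,-0.6,0,0,0,0],[0,-0.3,0,0,0,0],[0,0,0,0,0,0]]' >/dev/null; python3 st.py;  python3 - <<'E'
from h import *
import cv2
T=wristT(); np.save("T.npy",T)
p,d=optics.snapshot("wrist"); cv2.imwrite("pics/w2.png",p); np.save("wd.npy",d)
E
```

```text
t 3.87 stand xyz mm [-85.8  -0.4 282.5] tool-y yaw err deg 0.07 tilt [-0.001 -0.001 -1.   ] F stand [-0.8  0.4 -0.2] open mm 57.2 ff 0.0 q [-0.43  0.49 -0.37  1.85  0.23  0.84  0.83]
```

View pics/w2.png

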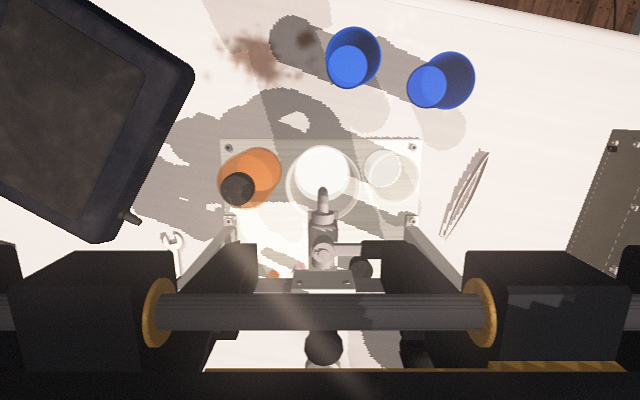

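```bash
python3 - <<'E'
from h import *
import cv2
p=cv2.imread("pics/w2.png")[170:380,200:440]
cv2.imwrite("pics/w2c.png",cv2.resize(p,None,fx=2.8,fy=2.8,interpolation=cv2.INTER_CUBIC))
T=np.load("T.npy");c=optics.calibration("wrist")
th=.179;ex=np.array([np.cos(th),np.sin(th)]); ey=np.array([-ex[1],ex[0]])
for n,u,v,z in [("ax",323,255,.197),("lev",360,259,.197),("lev",360,276,.197),("knob",323,347,.235)]:
    d=ray(c,u,v,z,T)[:2]-[.5094,.2944]; print(n,(d@ex*1e3).round(1),(d@ey*1e3).round(1))
E
```

```text
ax -52.2 2.2
lev -49.1 29.5
lev -35.4 30.0
knob -2.7 2.1
```

View pics/w2c.png

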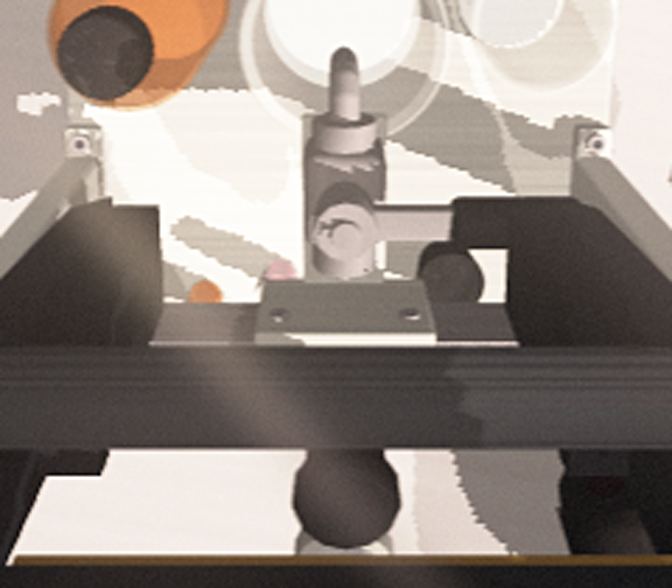

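Lever shaft runs exactly across (crop row 222, hub (343,225), black grip from (452,220)): shut. Knob at crop (346,497). Moving over it.

```bash
python3 -m pendant '[[-0.8,0,0,0,0,0],[-0.9,0,0,0,0,0],[-0.9,0,0,0,0,0],[-0.83,0,0,0,0,0],[0,0,0,0,0,0]]' >/dev/null; python3 st.py
```

```text
t 4.33 stand xyz mm [  3.3   2.7 282.2] tool-y yaw err deg 0.14 tilt [-0.004  0.002 -1.   ] F stand [0.1 0.2 0.8] open mm 57.2 ff 0.0 q [-0.4   0.61 -0.36  1.61  0.24  0.96  0.92]
```

Now down to TCP z ≈ 193 mm.

```bash
python3 -m pendant '[[0.1,-0.08,0.8,0,0,0],[0,0,0.9,0,0,0],[0,0,0.9,0,0,0],[0,0,0.5,0,0,0],[0,0,0,0,0,0]]' >/dev/null; python3 st.py
```

```text
t 4.75 stand xyz mm [ -5.7   0.3 202.3] tool-y yaw err deg 0.36 tilt [ 0.006 -0.001 -1.   ] F stand [ 0.8 -0.3 -0.2] open mm 57.0 ff 0.0 q [-0.42  0.69 -0.33  1.72  0.29  0.78  0.87]
```

```bash
python3 -m pendant '[[-0.2,0,0.34,0,0,0],[0,0,0,0,0,0],[0,0,0,0,0,0]]' >/dev/null; python3 st.py
```

```text
t 5.00 stand xyz mm [  2.2   0.3 197.1] tool-y yaw err deg 0.25 tilt [-0.001  0.001 -1.   ] F stand [0.8 0.4 1.3] open mm 57.4 ff 0.0 q [-0.42  0.71 -0.32  1.71  0.3   0.77  0.87]
```

```bash
python3 -m pendant '[[0.06,0,0.16,0,0,0],[0,0,0,0,0,0]]' >/dev/null; python3 st.py; python3 -m pendant '[[0,0,0,0,0,0],[0,0,0,0,0,0],[0,0,0,0,0,0],[0,0,0,0,0,0],[0,0,0,0,0,0]]' -1 40 >/dev/null; python3 st.py
```

```text
t 5.17 stand xyz mm [-1.000e-01 -0.000e+00  1.928e+02] tool-y yaw err deg 0.26 tilt [-0.  0. -1.] F stand [ 0.4  0.4 -0.7] open mm 57.4 ff 0.0 q [-0.42  0.71 -0.32  1.72  0.3   0.76  0.87]
t 5.58 stand xyz mm [  0.2   0.3 192.9] tool-y yaw err deg 0.26 tilt [-0.     0.001 -1.   ] F stand [0.  2.7 0.2] open mm 25.6 ff 0.8 q [-0.42  0.71 -0.32  1.72  0.3   0.76  0.87]
```

```bash
python3 -m pendant '[[0,0,0,0,0,0],[0,0,0,0,0,0],[0,0,0,0,0,0]]' >/dev/null; python3 st.py
```

```text
t 5.83 stand xyz mm [  0.2   0.4 192.8] tool-y yaw err deg 0.28 tilt [-0.     0.001 -1.   ] F stand [ 0.7  2.1 -0.1] open mm 22.8 ff 39.5 q [-0.42  0.71 -0.32  1.72  0.3   0.76  0.87]
```

Gripped (body, below the rim). Lift about 11 mm.

```bash
python3 -m pendant '[[0,0,-0.15,0,0,0],[0,0,-0.15,0,0,0],[0,0,-0.15,0,0,0],[0,0,0,0,0,0]]' >/dev/null; python3 st.py
```

```text
t 6.17 stand xyz mm [ 1.000e-01 -4.000e-01  2.041e+02] tool-y yaw err deg 0.25 tilt [ 0. -0. -1.] F stand [ 2.8  2.1 -9.1] open mm 22.8 ff 38.8 q [-0.41  0.69 -0.33  1.71  0.29  0.78  0.88]
```

```bash
python3 -m pendant '[[0,0.25,0,0,0,0],[0,0.4,0,0,0,0],[0,0.4,0,0,0,0],[0,0,0,0,0,0]]' >/dev/null; python3 st.py
```

```text
t 6.50 stand xyz mm [  0.   29.5 203.9] tool-y yaw err deg 0.42 tilt [-0.001  0.003 -1.   ] F stand [ 1.9  2.  -9. ] open mm 22.8 ff 38.8 q [-0.46  0.71 -0.32  1.68  0.29  0.8   0.84]
```

```bash
python3 -m pendant '[[0,0.4,0,0,0,0],[0,0.5,0,0,0,0],[0,0.5,0,0,0,0],[0,0.3,0,0,0,0],[0,0,0,0,0,0]]' >/dev/null; python3 st.py
```

```text
t 6.92 stand xyz mm [ -0.   72.9 204.3] tool-y yaw err deg 0.45 tilt [-0.002  0.004 -1.   ] F stand [ 3.5  2.6 -8. ] open mm 22.3 ff 38.8 q [-0.53  0.73 -0.32  1.63  0.28  0.83  0.79]
```

```bash
python3 -m pendant '[[0,0.09,0,0,0,0],[0,0,0,0,0,0]]' >/dev/null; python3 st.py; python3 -m pendant '[[0,0,0.12,0,0,0],[0,0,0.12,0,0,0],[0,0,0,0,0,0]]' >/dev/null; python3 st.py
```

```text
t 7.08 stand xyz mm [-1.000e-01  7.230e+01  2.042e+02] tool-y yaw err deg 0.31 tilt [-0.001  0.002 -1.   ] F stand [ 4.8  2.2 -9. ] open mm 22.8 ff 38.8 q [-0.53  0.73 -0.32  1.63  0.28  0.83  0.79]
t 7.33 stand xyz mm [1.00e-01 7.21e+01 2.00e+02] tool-y yaw err deg 0.27 tilt [-0.002  0.003 -1.   ] F stand [-0.3  1.5  5.5] open mm 23.0 ff 39.8 q [-0.53  0.73 -0.32  1.63  0.29  0.82  0.79]
```

```bash
python3 -m pendant '[[0,0,-0.14,0,0,0],[0,0.1,0,0,0,0],[0,0.1,0,0,0,0],[0,0,0,0,0,0]]' >/dev/null; python3 st.py
```

```text
t 7.67 stand xyz mm [-1.000e-01  7.480e+01  2.008e+02] tool-y yaw err deg 0.22 tilt [ 0.001 -0.002 -1.   ] F stand [ 3.3 -1.  -8. ] open mm 22.6 ff 38.8 q [-0.54  0.73 -0.31  1.62  0.28  0.83  0.78]
```

```bash
python3 -m pendant '[[0,0,0.12,0,0,0],[0,0,0.12,0,0,0],[0,0,0,0,0,0],[0,0,0,0,0,0]]' >/dev/null; python3 st.py
```

```text
t 8.00 stand xyz mm [-1.000e-01  7.540e+01  1.952e+02] tool-y yaw err deg 0.24 tilt [ 0.    -0.001 -1.   ] F stand [ 4.2 -1.3 -5.8] open mm 22.6 ff 39.0 q [-0.54  0.74 -0.31  1.63  0.29  0.82  0.78]
```

```bash
python3 -m pendant '[[0,0,0.1,0,0,0],[0,0,0,0,0,0],[0,0,0,0,0,0]]' >/dev/null; python3 st.py;python3 -m pendant '[[0,0,0.1,0,0,0],[0,0,0,0,0,0],[0,0,0,0,0,0]]' >/dev/null; python3 st.py
```

```text
t 8.25 stand xyz mm [-1.000e-01  7.590e+01  1.931e+02] tool-y yaw err deg 0.26 tilt [-0.  0. -1.] F stand [ 3.6 -1.4 -6. ] open mm 23.0 ff 39.0 q [-0.54  0.74 -0.31  1.63  0.29  0.81  0.78]
t 8.50 stand xyz mm [1.000e-01 7.740e+01 1.927e+02] tool-y yaw err deg 0.29 tilt [-0.002  0.003 -1.   ] F stand [ 1.  -2.4  7.1] open mm 22.7 ff 40.0 q [-0.54  0.74 -0.31  1.63  0.29  0.81  0.78]
```

```bash
python3 -m pendant '[[0,-0.06,0,0,0,0],[0,0,0.06,0,0,0],[0,0,0,0,0,0],[0,0,0,0,0,0]]' >/dev/null; python3 st.py; python3 - <<'E'
from h import *
import cv2
p,d=optics.snapshot("wrist"); cv2.imwrite("pics/w3.png",p)
p,d=optics.snapshot("scene"); cv2.imwrite("pics/s3.png",p)
a=cv2.imread("pics/w3.png")[130:400,170:470]; b=p[170:370,200:420]
cv2.imwrite("pics/m3.png",np.hstack([cv2.resize(a,(440,396)),cv2.resize(b,(360,396))]))
E
```

```text
t 8.83 stand xyz mm [  0.3  77.3 192.6] tool-y yaw err deg 0.33 tilt [-0.004  0.005 -1.   ] F stand [-1.7 -0.7 14.3] open mm 22.7 ff 40.6 q [-0.54  0.74 -0.31  1.63  0.29  0.81  0.78]
```

View pics/m3.png

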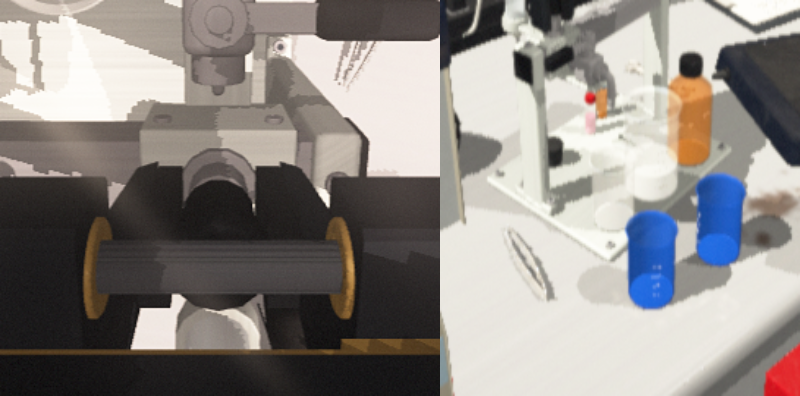

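The lever lies across (left half, bar at (380,18)), sleeve by the left post, vessels in place. Check the pin locks with a gentle wiggle.

```bash
python3 -m pendant '[[0,-0.12,0,0,0,0],[0,-0.08,0,0,0,0],[0,0,0,0,0,0],[0,0,0,0,0,0]]' >/dev/null; python3 st.py; python3 -m pendant '[[0,-0.12,0,0,0,0],[0,0,0,0,0,0],[0,0,0,0,0,0]]' >/dev/null; python3 st.py
```

```text
t 9.27 stand xyz mm [  0.3  75.1 192.6] tool-y yaw err deg 0.42 tilt [-0.005  0.009 -1.   ] F stand [-0.4  3.6 11.8] open mm 22.6 ff 40.4 q [-0.53  0.74 -0.32  1.64  0.29  0.8   0.78]
t 9.52 stand xyz mm [  0.3  74.8 192.7] tool-y yaw err deg 0.52 tilt [-0.006  0.014 -1.   ] F stand [-0.2  9.9  9.1] open mm 22.8 ff 40.1 q [-0.53  0.74 -0.32  1.64  0.29  0.79  0.79]
```

Pin is locked (2 mm play, then firm). Ease the side load, keep about 10 N down, and hand in.

```bash
python3 -m pendant '[[0,0.14,0,0,0,0],[0,0,0.02,0,0,0],[0,0,0,0,0,0],[0,0,0,0,0,0],[0,0,0,0,0,0]]' >/dev/null; python3 st.py; python3 -c "
from plant import r
print(r.finish_job())"
```

```text
t 9.93 stand xyz mm [  0.4  75.3 192.6] tool-y yaw err deg 0.42 tilt [-0.005  0.009 -1.   ] F stand [-2.   3.  14.4] open mm 22.8 ff 40.7 q [-0.53  0.74 -0.32  1.64  0.29  0.8   0.78]
the job is handed in; nothing more can be done
None
```

The job is handed in at 9.9 s with no verdict returned: I shut the stopcock first, then moved the head to the left hole over the small beaker; the pin is home and locked, the knob is still gripped and pressed down, and the vessels looked undisturbed in the last pictures.

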